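Zero the scale and bring the test plug to it in tongs

ROBOT

A 6-joint arm with a two-finger parallel gripper is mounted at the origin on the work surface. World frame = base frame: x ahead of the robot, y to its left, z up, the work surface at z = 0. Lengths are in mm, angles in rad, forces in N, time in s.
With the tool pointing down it reaches from about 350 to 725 mm from the base axis. Payload 6 kg.
Tool frame: the origin (TCP) lies between the finger pads; the fingertips stand tcp_to_tips ahead of it and the grasp point (between the pads) lies 11 mm behind it (tcp_to_tips is the distance from the TCP to the fingertips, in mm); y points along the fingers, z is the direction in which the jaws open and shut, and the axes are right-handed (so a half turn about y gives the same grasp; the last joint's range is limited). The gripper opens to 85 mm and grips with 20 to 120 N. Pads are 22 mm wide; open, the fingers measure 114 mm over their backs; the gripper's body (76 mm by 85 mm) begins 54 mm behind the grasp point. The pads swing forward as they close: fully open they stand 13 mm farther back than shut.
Start: joints at [1.623, 0.04, 0.085, 0, -1.615, -0.334], TCP at [166.825, 576.319, 239.261] pointing down, gripper open.
Joint ranges: [-2.56, 2.56], [-1.29, 2.01], [-1.08, 1.49], [-3.29, 1.98], [-2.81, -0.18], [-2.99, 2.99]. Speed limits (rad/s): [2.57, 2.57, 3.01, 3.14, 3.14, 3.14].

INTERFACE

Orientations are given as a rotation vector (axis times angle).
In Python, from rig import * gives the robot as it stands.
- The arm moves only by the tool jog_arm, never from a script. Its argument "targets" is a list of rows, each an object with "delta_pos": the shift along the tool's x, y, z in cm, a list of three; "delta_rot": the turn, a rotation vector about the tool's x, y, z in degrees, a list of three; "hand": the gripper's target within -1 to 1 (fully open at 1, half-way at 0, shut at -1). A call has 1 to 5 rows; each row is the pose to reach, as a shift and turn from the pose commanded when the call began, along the tool's axes at that moment; what a row does not reach only later rows make up. A row lasts 1/8 s, in which the tool goes at most 62.5 mm and 10.7 degrees, less where a joint would pass 70% of its speed; a pose out of reach is approached as far as the arm can. A call with a gripper value outside its range is refused whole. The fingers move at their own pace and stop on an object; the grip force is fixed at half the most. Time passes only in rows, so rows that repeat a pose let the fingers close. It gives the time, the measured TCP pose, the force and the opening at its end, in the units of the state.
- state(): the state, without advancing time (a new reading comes with each control period).
- get_image(name): name is "scene" or "top"; returns a dict with "color" (420x560x3 uint8, blue, green, red), "z_map" (420x560 float32, mm along the optical axis (not along the pixel's ray), 0 where there is no reading), "camera_matrix" (3x3 intrinsics, pixels), "rvec" (rotation vector, rad) and "tvec" (3), from world to camera coordinates, as OpenCV has them. Camera axes: x right, y down, z forward; pixel columns grow to the right and rows downward; lengths in mm; the calibration is good to about 2 mm. A picture is of the moment at which its call begins.
- finish_job(): hands the job in, once; it reports no verdict.
The state is a dict: "t": time; "joints": joint angles; "qvel": joint speeds; "effort": joint torques, N m; "tcp_pos": TCP position; "tool_rot": TCP orientation; "wrist_force": force on the tool from outside, world axes, zero at the start; "moment": the same for the moment, N m; "opening": opening from 0.0 (shut) to 1.0 (fully open).
Only numpy, scipy, OpenCV 4.12 (cv2) and the standard library are available. Lean on these libraries where they do the work, as an engineer would, in place of code of your own. Each camera call takes 0.05 s, during which the arm holds its last target.

TASK

Turn the bench scale's knob until its pointer stands at zero (the one long mark on the dial). Then pick up the steel tongs, close them on the round upright test plug on the curing board, and finish holding the plug in the tongs, still and upright, about 5 to 10 cm above the middle of the scale's pan, not setting it down or letting go. Only the tongs may touch the plug, and leave the other castings and everything else on the bench where they are.

Things in the scene. Friction and masses are not known exactly. Their poses are not given: they have to be found in the camera images.
- scale: Fixed bench scale: grey plinth 160 (x) x 300 (y) x 45 mm high, origin under its centre. A round steel pan stands on its +y half (centre 60 mm along +y) and a knob on a white dial (100 mm across) on its -y half (axis 90 mm along -y). Dial: short marks every 0.2 rad and one long thick mark, zero, on the knob's -x side.
- pan_top (a point): Centre of the pan's top face, 65 mm above the bench; the pan is 130 mm across. Axes as the scale's.
- knob_grip (a point): On the knob's vertical axis, 22 mm above the plinth's top (67 mm above the bench): height to grip. The knob is a black upright bar 44 mm long, 12 mm thick, its top 32 mm above the plinth, on a 46 mm round skirt. This frame turns with the knob: x along the bar, and the small pointer nose (with a white line on the bar's top) at its -x end, so -x is the way it points.
- zero_knob (a joint): Knob angle, rad: 0 when the pointer is on the long zero mark, growing clockwise seen from above; starts 0.35 to 1.3, so it is to be turned back counter-clockwise. Turns freely to +-1.6, stays where it is left (friction about 0.05 N m).
- board: Fixed grey plastic curing board 100 (x) x 250 (y) x 20 mm high, origin under its centre. Three castings of the same tan material stand on it in a row along its y, 80 mm apart, in any order. More than 50 mm beyond its far edge stand fixed tubs up to 130 mm high.
- plug: The test plug: loose upright round cylinder, 28 mm across, 45 mm high, about 35 g; origin at the centre of its underside. The only tall round one.
- block: Bystander casting on the board: square, 30 x 30 x 42 mm high; origin under its centre.
- disc: Bystander casting on the board: flat disc, 42 mm across, 18 mm high; origin under its centre.
- tongs: Loose sprung steel tongs, 115 g, 260 mm long, lying flat: two arms side by side, upright strips 24 mm high, 4 mm thick. Jaws to +x, y across; origin under the hinge block at the rear (block and ring reach 34 mm behind it). The arms hinge on vertical pins at y=+-12 mm, move mirror-wise and spring apart; squeezing the outsides at tongs_grip closes the jaws, 10 N a side at rest, 12 N at a 28 mm gap.
- tongs_grip (a point): Midway between the arms where to squeeze, 95 mm ahead of the hinge, 12 mm above the tongs' underside; axes as the tongs'. Flat grip parts run 60 to 135 mm ahead of the hinge; over their outsides 54 mm at rest, 39 mm when the jaws are 28 mm apart (the jaws then parallel). The centre of mass is near here.
- tongs_jaws (a point): Midway between the jaws, 207 mm ahead of the hinge (112 mm ahead of tongs_grip), 12 mm above the underside; axes as the tongs'. Jaws: flat upright plates 40 mm long, 24 mm high, 187 to 227 mm ahead of the hinge, 61 mm apart at rest.
- tongs_left: The tongs' arm on their +y side; origin at its hinge pin.
- tongs_right: The tongs' arm on their -y side; origin at its hinge pin.
- mix_cup: Bystander: loose clear cup, 76 mm across, 60 mm high; origin under its centre.
- spreader: Bystander: loose spatula lying flat on the bench this side of the board, about 200 mm long, under 25 mm high, roughly along y.
- hardener: Bystander: loose small jar, 56 mm across, 55 mm high; origin under its centre.
Not all that is in view belongs to the job. What is shaped like the plug but orange is not meant.

How it is judged:
By the outcome, as a careful person would: the job done as asked, in the order asked, and still so for the second after the job is handed in, while the arm keeps its last pose, push and grip.
It also fails if it takes over 64 s, if anything falls off the work surface, if the arm or the gripper's body presses on something with over 40 N, if the wrist force passes 120 N, or if a joint passes its speed limit or range.

## Working session

There is one attempt and no reset: what is moved stays moved. The work goes in short steps, Python scripts to look and compute and a tool call to move; the robot and the scene stay as the last step left them, time stands still between calls to the robot, and variables do not carry over. Pictures are saved under pics/ and viewed, and the job is handed in when it is done.

Besides the shell and the picture viewer there is one more tool, called after "Call:" as a command line: name --argument value ..., lists and objects as JSON in quotes. jog_arm: Moves the arm, as the interface text tells. Its arguments: {"type":"object","properties":{"targets":{"type":"array","items":{"type":"object","properties":{"delta_pos":{"type":"array","items":{"type":"number"}},"delta_rot":{"type":"array","items":{"type":"number"}},"hand":{"type":"number"}}}}},"required":["targets"]}

```bash
mkdir -p pics; ls
python3 - <<'E'
from rig import *
import cv2,numpy as np
s=state()
print({k:np.round(v,3) for k,v in s.items()})
for n in ["scene","top"]:
    d=get_image(n); cv2.imwrite(f"pics/{n}0.png",d["color"]); np.savez(f"{n}0.npz",**d)
    R=cv2.Rodrigues(np.array(d["rvec"],float))[0]; print(n,d["camera_matrix"],(-R.T@np.array(d["tvec"]).reshape(3)),R)
E
```

```text
pics
{'t': np.float64(0.0), 'joints': array([ 1.623,  0.041,  0.084, -0.   , -1.615, -0.334]), 'qvel': array([-0.002,  0.001,  0.001,  0.001,  0.001, -0.001]), 'effort': array([ 0.0000e+00, -3.6820e+01,  3.4742e+01,  6.9330e+00, -5.0000e-03,
        0.0000e+00]), 'tcp_pos': array([166.65 , 576.062, 238.264]), 'tool_rot': array([-0.293, -2.069,  2.072]), 'wrist_force': array([0.328, 0.696, 0.174]), 'moment': array([-0.021, -0.01 , -0.035]), 'opening': np.float64(1.001)}
scene [[395.4501605    0.         277.14181366]
 [  0.         395.4501605  204.45870968]
 [  0.           0.           1.        ]] [1089.0429366   382.62604819  598.83467722] [[-0.56850237  0.82265563 -0.00654073]
 [ 0.51874959  0.35229244 -0.77896656]
 [-0.63851697 -0.44623733 -0.62703135]]
top [[495.46818613   0.         281.17303094]
 [  0.         495.46818613 201.32852294]
 [  0.           0.           1.        ]] [ 485.13593697   14.71784167 1106.32143019] [[ 0.00377614 -0.99941315  0.03404561]
 [-0.99887853 -0.00537658 -0.04704021]
 [ 0.04719565 -0.03382979 -0.99831263]]
```

View pics/top0.png

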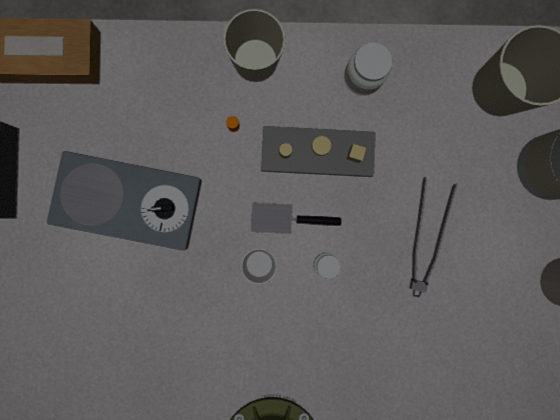

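View pics/scene0.png

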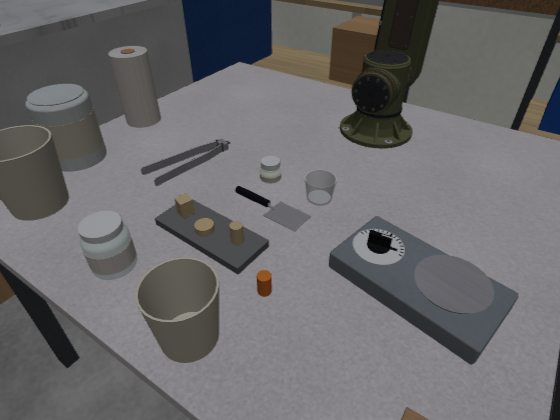

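```bash
cat > h.py <<'E'
import cv2,numpy as np
def cam(d):
    R=cv2.Rodrigues(np.array(d["rvec"],float))[0]; t=np.array(d["tvec"],float).reshape(3); return np.array(d["camera_matrix"]),R,t
def plane(d,uv,z):
    K,R,t=cam(d); uv=np.atleast_2d(np.array(uv,float)); c=-R.T@t
    r=(np.linalg.inv(K)@np.c_[uv,np.ones(len(uv))].T).T@R
    return c+r*((z-c[2])/r[:,2])[:,None]
def proj(d,P):
    K,R,t=cam(d); p=(R@np.atleast_2d(P).T).T+t; p=p@K.T; return p[:,:2]/p[:,2:]
def crop(img,x0,y0,w,h,f,name):
    cv2.imwrite(name,cv2.resize(np.clip(img[y0:y0+h,x0:x0+w].astype(float)*1.6,0,255).astype(np.uint8),None,fx=f,fy=f,interpolation=cv2.INTER_CUBIC))
E
python3 - <<'E'
from h import *
t=np.load("top0.npz"); s=np.load("scene0.npz")
crop(t["color"],40,140,170,115,4.7,"pics/c1.png")
crop(t["color"],220,110,245,190,3.2,"pics/c2.png")
crop(s["color"],130,130,200,180,4,"pics/c3.png")
E
```

```text
(no output)
```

View pics/c1.png

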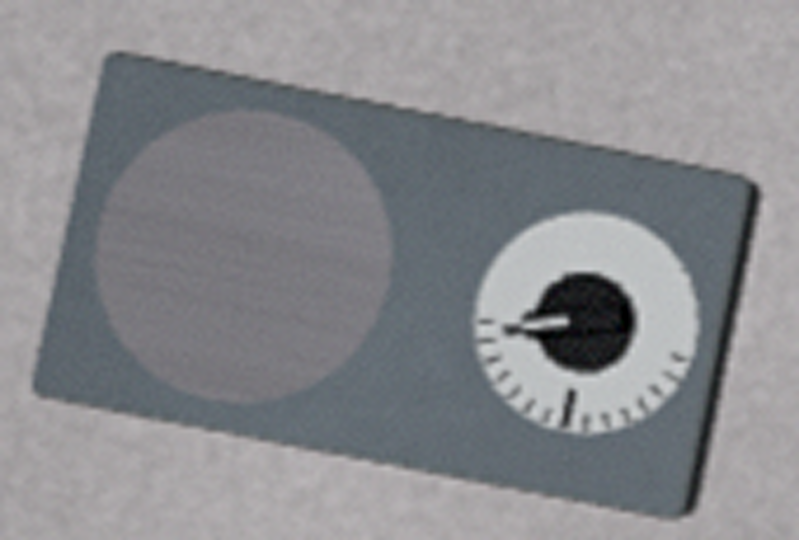

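View pics/c2.png

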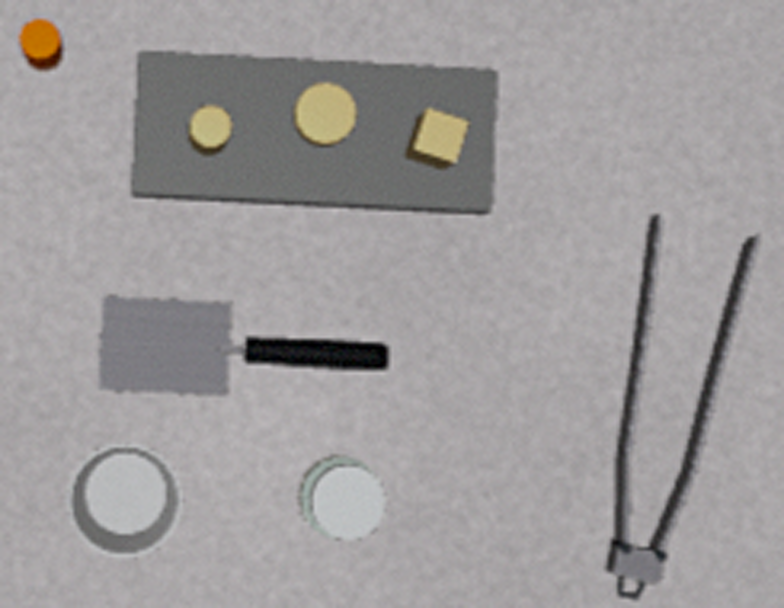

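View pics/c3.png

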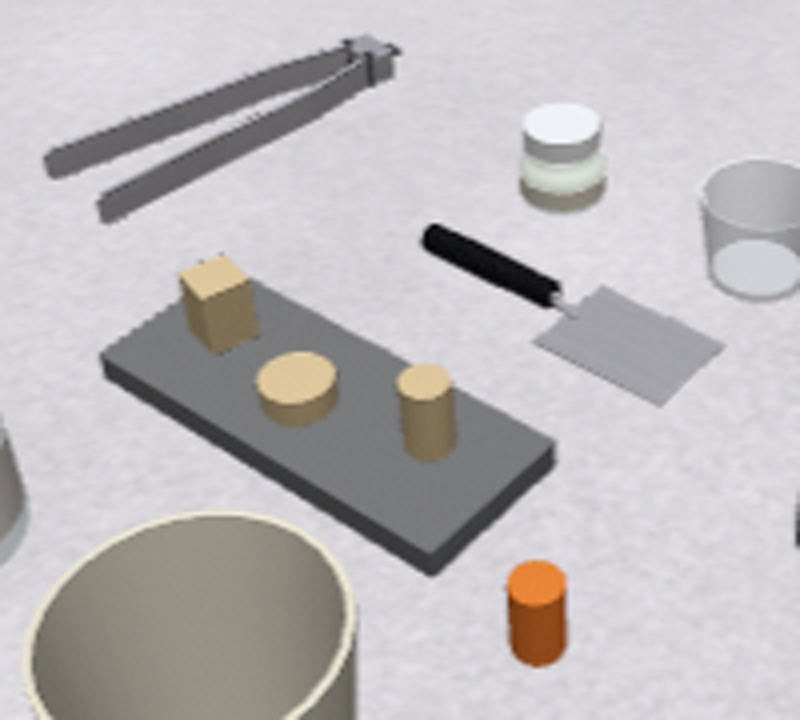

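Run:
```python
import rig
from h import *
print([n for n in dir(rig) if n[0]!='_'])
print(getattr(rig,'tcp_to_tips',None))
t=np.load("top0.npz")
im=t["color"]; hsv=cv2.cvtColor(im,cv2.COLOR_BGR2HSV)
g=cv2.cvtColor(im,cv2.COLOR_BGR2GRAY)
# dial
m=np.zeros_like(g); m[175:245,130:200]=(g[175:245,130:200]>120)*255
c=max(cv2.findContours(m,cv2.RETR_EXTERNAL,2)[0],key=cv2.contourArea)
h=cv2.convexHull(c); P=plane(t,h[:,0],45)[:,:2]; (cx,cy),r=cv2.minEnclosingCircle(P.astype(np.float32)); print("dial",cx,cy,r, cv2.fitEllipse(P.astype(np.float32)))
# plinth colour
print("cols plinth",im[190,130],"pan",im[190,90],hsv[190,130],hsv[190,90],"bench",hsv[300,100],"board",hsv[165,300],"tan",hsv[151,285])
# castings
mt=cv2.inRange(hsv,(15,60,90),(35,255,255)); mt[:125]=0;mt[180:]=0;mt[:,:260]=0;mt[:,380:]=0
for c in cv2.findContours(mt,cv2.RETR_EXTERNAL,2)[0]:
    if cv2.contourArea(c)<30: continue
    (x,y),r=cv2.minEnclosingCircle(c); M=cv2.moments(c); u=(M['m10']/M['m00'],M['m01']/M['m00'])
    for z in (65,38,62): print("cast",np.round(u,1),r,z,plane(t,u,z)[0].round(1))
# pointer / zero mark
pts=lambda u,v:(40+u/4.7,140+v/4.7)
K=plane(t,[pts(568,321),pts(512,328),pts(572,392),pts(567,424)],77); print("pointer pts z77",K[:2].round(1)); K2=plane(t,[pts(572,392),pts(567,424)],45); print("zero",K2.round(1))
C=plane(t,[pts(113,52),pts(757,182),pts(690,518),pts(35,395)],45); print("corners",C.round(1),C.mean(0))
e=[C[0]-C[1],C[3]-C[2]]; print([np.arctan2(-v[0],v[1]) for v in e],[np.linalg.norm(v) for v in e])
```

```text
['Unreachable', 'finish_job', 'get_image', 'state', 'tcp_to_tips']
8.0
dial 519.3073120117188 226.26206970214844 29.41985321044922 ((518.6427001953125, 225.80242919921875), (53.98231887817383, 58.69645309448242), 73.0012435913086)
cols plinth [73 67 63] pan [75 71 72] [108  35  73] [128  14  75] bench [  0   5 105] board [150   4  71] tan [ 27  78 118]
cast [357.5 151.8] 8.944372177124023 65 [ 640.6 -182.6   65. ]
cast [357.5 151.8] 8.944372177124023 38 [ 644.6 -187.8   38. ]
cast [357.5 151.8] 8.944372177124023 62 [ 641.1 -183.2   62. ]
cast [285.5 149. ] 6.265082359313965 65 [645.3 -29.3  65. ]
cast [285.5 149. ] 6.265082359313965 38 [649.4 -30.5  38. ]
cast [285.5 149. ] 6.265082359313965 62 [645.7 -29.4  62. ]
cast [321.4 144.9] 9.490972518920898 65 [ 654.8 -105.6   65. ]
cast [321.4 144.9] 9.490972518920898 38 [ 659.2 -108.7   38. ]
cast [321.4 144.9] 9.490972518920898 62 [ 655.3 -105.9   62. ]
pointer pts z77 [[518.1 228.1  77. ]
 [514.9 252.4  77. ]]
zero [[487.  232.4  45. ]
 [472.6 234.5  45. ]]
corners [[639.7 440.6  45. ]
 [582.8 150.3  45. ]
 [430.4 178.7  45. ]
 [484.7 471.4  45. ]] [534.40440571 310.26268256  45.        ]
[np.float64(-0.1936616872968635), np.float64(-0.18365229727585794)] [np.float64(295.80690793551696), np.float64(297.65227776610055)]
```

Run:
```python
from rig import *
from h import *
t=np.load("top0.npz"); im=t["color"]; hsv=cv2.cvtColor(im,cv2.COLOR_BGR2HSV); g=cv2.cvtColor(im,cv2.COLOR_BGR2GRAY)
s=state(); R=cv2.Rodrigues(s["tool_rot"])[0]; print(R.round(3)); print("zdir yaw",np.degrees(np.arctan2(R[1,2],R[0,2])))
pts=lambda u,v:(40+u/4.7-.4,140+v/4.7-.4)
print("dial",plane(t,pts(585.5,323.5),45),"pan",plane(t,pts(243.5,257.5),65))
crop2=lambda u,v:(220+u/3.2-.3,110+v/3.2-.3)
print("board",plane(t,[crop2(140,52),crop2(497,70),crop2(490,212),crop2(133,196)],20).round(1))
print("spreader",plane(t,[crop2(105,296),crop2(232,302),crop2(388,345),crop2(385,370),crop2(230,394),crop2(100,387)],10).round(1))
print("cup",plane(t,crop2(125,500),55),"jar",plane(t,crop2(347,500),55))
# tongs top edge z24
T=dict(Ltip=(655,217),Rtip=(752,237),Lgrip0=(620,460),Rgrip0=(688,470),blockL=(612,545),blockR=(662,553),ring=(630,595))
for k,v in T.items(): print(k,plane(t,crop2(*v),24)[0].round(1))
b=hsv.astype(int)
m=np.zeros_like(g); sub=g[175:300,405:462]; m[175:300,405:462]=(sub<70)*255
ys,xs=np.nonzero(m)
for r in range(178,296,6):
    x=xs[ys==r]; print(r,x.tolist())
```

```text
[[-0.961 -0.    -0.278]
 [ 0.278 -0.002 -0.961]
 [-0.    -1.     0.002]]
zdir yaw -106.14328903640852
dial [[518.84819113 227.70585182  45.        ]] pan [[546.68963965 374.31585454  65.        ]]
board [[ 703.    17.7   20. ]
 [ 693.  -230.5   20. ]
 [ 593.9 -225.1   20. ]
 [ 603.1   22.    20. ]]
spreader [[ 534.7   41.    10. ]
 [ 531.   -46.9   10. ]
 [ 501.7 -155.5   10. ]
 [ 484.3 -153.4   10. ]
 [ 467.4  -45.7   10. ]
 [ 471.9   44.    10. ]]
cup [[398.13023418  25.87226749  55.        ]] jar [[ 398.27117049 -121.01392169   55.        ]]
Ltip [ 590.8 -339.2   24. ]
Rtip [ 577.4 -407.    24. ]
Lgrip0 [ 423.2 -313.2   24. ]
Rgrip0 [ 416.5 -360.3   24. ]
blockL [ 365.2 -307.2   24. ]
blockR [ 359.8 -341.7   24. ]
ring [ 331.2 -319.3   24. ]
178 [423, 424, 425]
184 [422, 423, 424, 454, 455]
190 [421, 422, 423, 424, 451, 452, 453, 454]
196 [421, 422, 423, 449, 450, 451, 452]
202 [420, 421, 422, 448, 449, 450]
208 [419, 420, 421, 446, 447, 448, 449]
214 [418, 419, 420, 421, 444, 445, 446, 447]
220 [417, 418, 419, 420, 443, 444, 445]
226 [417, 418, 419, 441, 442, 443, 444]
232 [416, 417, 418, 439, 440, 441, 442]
238 [415, 416, 417, 438, 439, 440]
244 [414, 415, 416, 436, 437, 438, 439]
250 [413, 414, 415, 435, 436, 437]
256 [412, 413, 414, 415, 433, 434, 435, 436]
262 [412, 413, 414, 415, 431, 432, 433]
268 [412, 413, 414, 415, 428, 429, 430, 431]
274 [412, 413, 414, 426, 427, 428]
280 [411, 412, 413, 414, 415, 416, 417, 423, 424, 425, 426]
286 [410, 411, 412]
292 [413, 414, 419, 420, 421]
```

```bash
cat >> h.py <<'E'
def goal(s,pos,zyaw):
    R=cv2.Rodrigues(s["tool_rot"])[0]; a=np.radians(zyaw)
    y=np.array([0,0,-1.]); z=np.array([np.cos(a),np.sin(a),0]); G=np.c_[np.cross(y,z),y,z]
    dp=R.T@(np.array(pos)-s["tcp_pos"])/10; dr=np.degrees(cv2.Rodrigues(R.T@G)[0].ravel())
    print("t",round(float(s["t"]),2),"pos",s["tcp_pos"].round(1),"yaw",np.degrees(np.arctan2(R[1,2],R[0,2])).round(1),"F",np.round(s["wrist_force"],1),"op",round(float(s["opening"]),3))
    print("dp cm",dp.round(2),"dr",dr.round(1))
E
python3 -c "
from rig import *;from h import *
goal(state(),[518.8,227.7,130],-172.5)"
```

```text
t 0.1 pos [166.7 576.1 238.4] yaw -106.1 F [ 0.1 -0.1  0.7] op 0.997
dp cm [-43.51  10.88  23.66] dr [-0.1 66.4 -0.1]
```

Call:
jog_arm --targets '[{"delta_pos": [-5, 0, 2.7], "delta_rot": [0, 8, 0], "hand": 1}, {"delta_pos": [-10, 0.5, 5.4], "delta_rot": [0, 17, 0], "hand": 1}, {"delta_pos": [-15.5, 1, 8.4], "delta_rot": [0, 26, 0], "hand": 1}, {"delta_pos": [-21, 2, 11.4], "delta_rot": [0, 35, 0], "hand": 1}, {"delta_pos": [-26, 3, 14.1], "delta_rot": [0, 44, 0], "hand": 1}]'

```text
t: 0.72
tcp_pos: [378.4, 366.9, 208.8]
tool_rot: [-0.919, -1.578, 1.578]
wrist_force: [0.5, 1.2, 0.8]
opening: 1.004
```

```bash
python3 -c "
from rig import *;from h import *
goal(state(),[518.8,227.7,125],-172.5)"
```

```text
t 0.72 pos [378.4 366.9 208.8] yaw -150.4 F [0.5 1.2 0.8] op 1.004
dp cm [-19.04   8.38  -5.35] dr [-0.  22.1  0. ]
```

Call:
jog_arm --targets '[{"delta_pos": [-5, 2, -1.4], "delta_rot": [0, 6, 0], "hand": 1}, {"delta_pos": [-10, 4, -2.8], "delta_rot": [0, 12, 0], "hand": 1}, {"delta_pos": [-15, 6.5, -4.2], "delta_rot": [0, 18, 0], "hand": 1}, {"delta_pos": [-19, 8.4, -5.35], "delta_rot": [0, 22.1, 0], "hand": 0.2}, {"delta_pos": [-19, 8.4, -5.35], "delta_rot": [0, 22.1, 0], "hand": 0.2}]'

```text
t: 1.35
tcp_pos: [518.6, 227.6, 122.3]
tool_rot: [-1.143, -1.3, 1.309]
wrist_force: [-0.5, 0.0, 0.1]
opening: 0.613
```

```bash
python3 -c "
from rig import *;from h import *
goal(state(),[518.8,227.7,57.5],-172.5)
d=get_image('top');cv2.imwrite('pics/t1.png',d['color']);crop(d['color'],40,120,190,140,4.2,'pics/c4.png')"
```

```text
t 1.35 pos [518.6 227.6 122.3] yaw -172.5 F [-0.5  0.   0.1] op 0.613
dp cm [ 0.02  6.48 -0.05] dr [-0.3 -0.  -0.1]
```

View pics/c4.png

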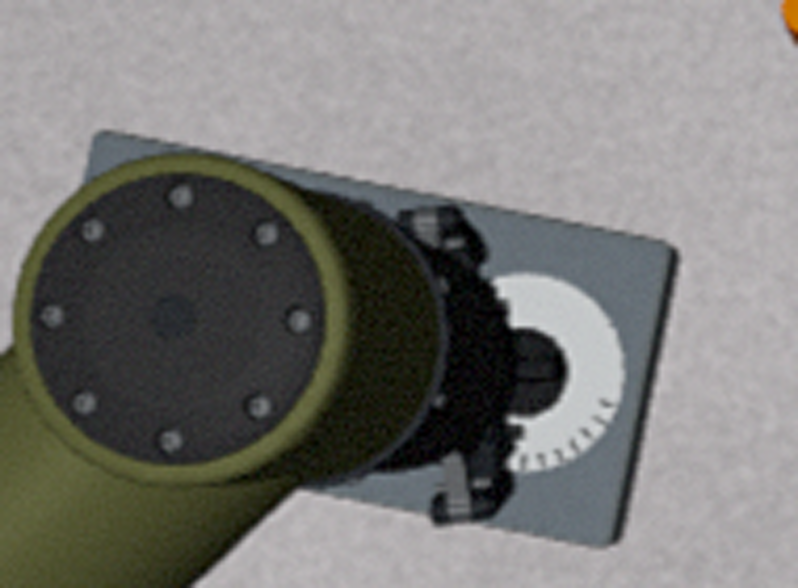

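Call:
jog_arm --targets '[{"delta_pos": [0, 3, 0], "hand": 0.2}, {"delta_pos": [0, 5.5, 0], "hand": 0.2}, {"delta_pos": [0, 6.4, 0], "hand": 0.2}, {"delta_pos": [0, 6.4, 0], "hand": -0.4}, {"delta_pos": [0, 6.4, 0], "hand": -1}]'

```text
invalid input
```

Call:
jog_arm --targets '[{"delta_pos": [0, 0, 0], "hand": -1}, {"delta_pos": [0, 0, 0], "hand": -1}, {"delta_pos": [0, 0, 0], "hand": -1}, {"delta_pos": [0, 0, 0], "hand": -1}]'

```text
invalid input
```

```bash
python3 -c "
from rig import *;from h import *
s=state();goal(s,s['tcp_pos'],-100.8);print(s['moment'])
d=get_image('scene');crop(d['color'],320,170,130,110,6,'pics/c5.png')"
```

```text
t 1.4 pos [518.4 228.9 123.8] yaw -172.4 F [-0.2  0.2  0.3] op 0.603
dp cm [0. 0. 0.] dr [ -0.2 -71.6   0. ]
[0.01781718 0.03385664 0.01779324]
```

View pics/c5.png

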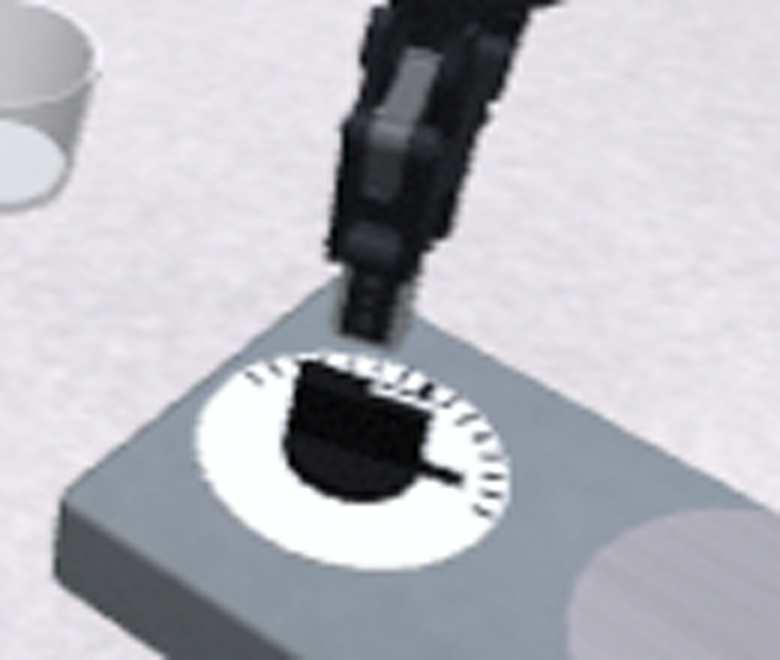

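Call:
jog_arm --targets '[{"delta_pos": [0, 3, 0], "delta_rot": [0, 0, 0], "hand": 0.2}, {"delta_pos": [0, 5.5, 0], "delta_rot": [0, 0, 0], "hand": 0.2}, {"delta_pos": [0, 6.5, 0], "delta_rot": [0, 0, 0], "hand": 0.2}, {"delta_pos": [0, 6.5, 0], "delta_rot": [0, 0, 0], "hand": -0.4}, {"delta_pos": [0, 6.5, 0], "delta_rot": [0, 0, 0], "hand": -1}]'

```text
t: 2.08
tcp_pos: [519.1, 231.2, 62.0]
tool_rot: [-1.143, -1.311, 1.307]
wrist_force: [11.6, 4.3, 0.8]
opening: 0.185
```

Call:
jog_arm --targets '[{"delta_pos": [0, 0, 0], "delta_rot": [0, 0, 0], "hand": -1}, {"delta_pos": [0, 0, 0], "delta_rot": [0, 0, 0], "hand": -1}, {"delta_pos": [0, 0, 0], "delta_rot": [0, 0, 0], "hand": -1}]'

```text
t: 2.45
tcp_pos: [520.8, 231.5, 62.3]
tool_rot: [-1.145, -1.314, 1.303]
wrist_force: [9.7, 2.4, -3.6]
opening: 0.129
```

```bash
python3 -c "
from rig import *;from h import *
s=state();goal(s,s['tcp_pos'],-100.8);print(s['moment'])
d=get_image('scene');crop(d['color'],320,170,130,110,6,'pics/c6.png')"
```

```text
t 2.45 pos [520.8 231.5  62.3] yaw -172.2 F [ 9.7  2.4 -3.6] op 0.129
dp cm [0. 0. 0.] dr [  0.4 -71.4  -0.1]
[ 0.52576328 -2.92741385  0.0589072 ]
```

View pics/c6.png

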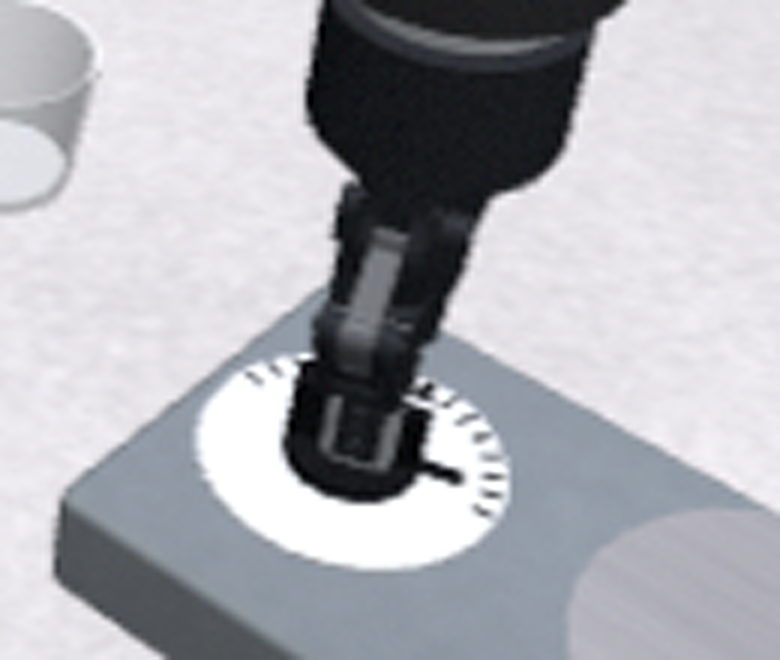

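Call:
jog_arm --targets '[{"delta_pos": [-0.3, 0, -0.2], "delta_rot": [0, 0, 0], "hand": -1}, {"delta_pos": [-0.3, 0, -0.2], "delta_rot": [0, -8, 0], "hand": -1}, {"delta_pos": [-0.3, 0, -0.2], "delta_rot": [0, -16, 0], "hand": -1}, {"delta_pos": [-0.3, 0, -0.2], "delta_rot": [0, -24, 0], "hand": -1}, {"delta_pos": [-0.3, 0, -0.2], "delta_rot": [0, -32, 0], "hand": -1}]'

```text
t: 3.12
tcp_pos: [519.8, 230.6, 62.2]
tool_rot: [-0.79, -1.707, 1.699]
wrist_force: [-10.5, 7.5, 6.7]
opening: 0.121
```

```bash
python3 -c "
from rig import *;from h import *
s=state();goal(s,s['tcp_pos'],-100.8);print(s['moment'])"
```

```text
t 3.12 pos [519.8 230.6  62.2] yaw -139.9 F [-10.5   7.5   6.7] op 0.121
dp cm [0. 0. 0.] dr [  0.2 -39.1   0.2]
[ 2.556996    3.74708073 -0.09061879]
```

Call:
jog_arm --targets '[{"delta_pos": [0, 0, 0], "delta_rot": [0, -9, 0], "hand": -1}, {"delta_pos": [0, 0, 0], "delta_rot": [0, -18, 0], "hand": -1}, {"delta_pos": [0, 0, 0], "delta_rot": [0, -27, 0], "hand": -1}, {"delta_pos": [0, 0, 0], "delta_rot": [0, -35, 0], "hand": -1}, {"delta_pos": [0, 0, 0], "delta_rot": [0, -39, 0], "hand": -1}]'

```text
t: 3.75
tcp_pos: [519.1, 229.1, 62.2]
tool_rot: [-0.201, -2.121, 2.118]
wrist_force: [-14.0, 3.4, 9.1]
opening: 0.124
```

Call:
jog_arm --targets '[{"delta_pos": [0, 0, 0], "delta_rot": [0, 0, 0], "hand": -1}, {"delta_pos": [0, 0, 0], "delta_rot": [0, 0, 0], "hand": -1}]'

```text
t: 4.0
tcp_pos: [519.1, 229.1, 62.2]
tool_rot: [-0.204, -2.119, 2.116]
wrist_force: [-14.4, 4.2, 9.9]
opening: 0.122
```

```bash
python3 -c "
from rig import *;from h import *
s=state();goal(s,s['tcp_pos'],-100.8);print(s['moment'])
d=get_image('scene');crop(d['color'],320,170,130,110,6,'pics/c7.png')
d=get_image('top');crop(d['color'],40,120,190,140,4.2,'pics/c8.png')"
```

```text
t 4.0 pos [519.1 229.1  62.2] yaw -101.2 F [-14.4   4.2   9.9] op 0.122
dp cm [0. 0. 0.] dr [ 0.1 -0.4  0.2]
[1.01326834 4.83118651 0.10149858]
```

View pics/c7.png

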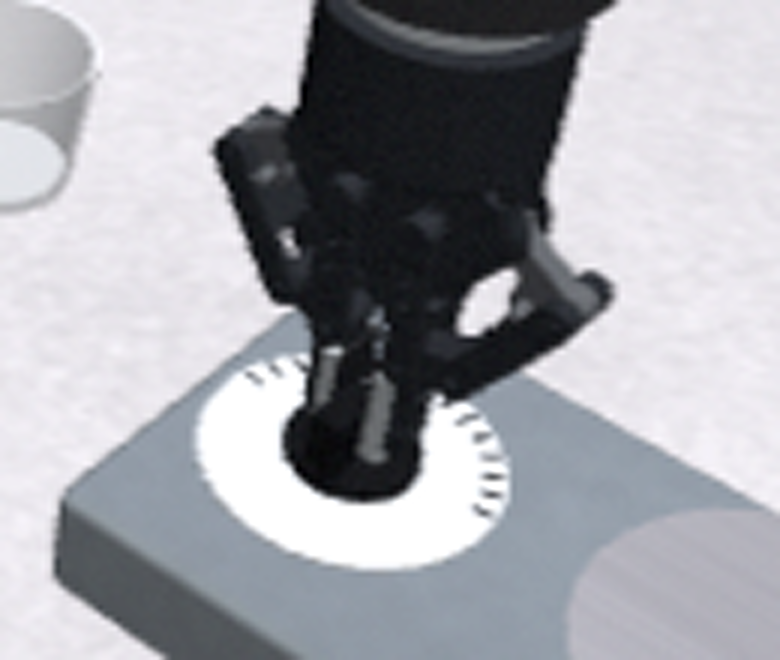

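View pics/c8.png

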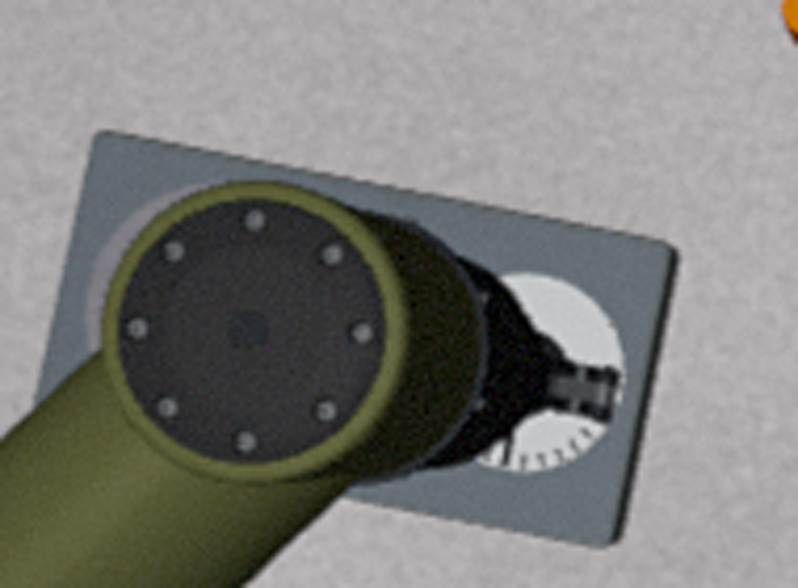

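Call:
jog_arm --targets '[{"delta_pos": [0, 0, 0], "delta_rot": [0, 0, 0], "hand": -0.4}, {"delta_pos": [0, 0, 0], "delta_rot": [0, 0, 0], "hand": -0.2}, {"delta_pos": [0, -2, 0], "delta_rot": [0, 0, 0], "hand": 0}, {"delta_pos": [0, -6, 0], "delta_rot": [0, 0, 0], "hand": 0.4}, {"delta_pos": [0, -12, 0], "delta_rot": [0, 0, 0], "hand": 0.8}]'

```text
t: 4.72
tcp_pos: [520.1, 226.9, 179.9]
tool_rot: [-0.206, -2.114, 2.12]
wrist_force: [0.7, 1.0, 0.4]
opening: 0.886
```

```bash
python3 -c "
from rig import *;from h import *
s=state();goal(s,[455,-345,180],-102.4)"
```

```text
t 4.72 pos [520.1 226.9 179.9] yaw -101.3 F [0.7 1.  0.4] op 0.886
dp cm [-4.79  0.15 57.36] dr [-0.2  1.1  0.1]
```

Call:
jog_arm --targets '[{"delta_pos": [-0.4, 0, 5], "delta_rot": [0, 0, 0], "hand": 1}, {"delta_pos": [-0.9, 0, 11], "delta_rot": [0, 0, 0], "hand": 1}, {"delta_pos": [-1.4, 0, 17], "delta_rot": [0, 0, 0], "hand": 1}, {"delta_pos": [-1.9, 0, 23], "delta_rot": [0, 0, 0], "hand": 1}, {"delta_pos": [-2.4, 0, 29], "delta_rot": [0, 0.5, 0], "hand": 1}]'

```text
t: 5.35
tcp_pos: [487.3, -63.4, 180.9]
tool_rot: [-0.219, -2.114, 2.114]
wrist_force: [1.0, 0.4, -0.6]
opening: 1.0
```

Run:
```python
from rig import *;from h import *
s=state();goal(s,[455,-345,130],-102.4)
d=get_image('top');cv2.imwrite('pics/t2.png',d['color']);crop(d['color'],125,170,80,80,8,'pics/c9.png');np.savez('t2.npz',**d)
```

```text
t 5.35 pos [487.3 -63.4 180.9] yaw -101.8 F [ 1.   0.4 -0.6] op 1.0
dp cm [-2.56  5.09 28.23] dr [ 0.   0.6 -0.1]
```

View pics/c9.png

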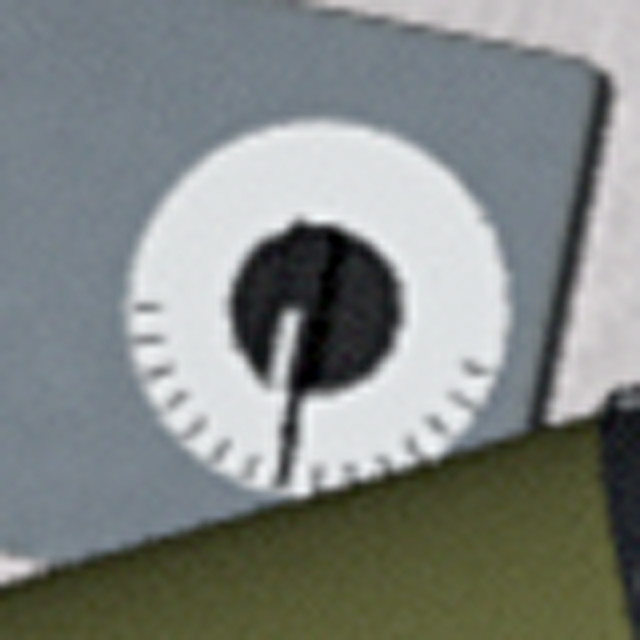

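Run:
```python
from h import *
t=np.load("t2.npz")
p=lambda u,v:(125+u/8-.44,170+v/8-.44)
g=cv2.cvtColor(t["color"],cv2.COLOR_BGR2GRAY)
print(g[205:234,154:172])
A=plane(t,[p(294,310),p(280,385)],77);print("white",A.round(1),np.degrees(np.arctan2(*(A[1]-A[0])[[1,0]])))
D=plane(t,[p(318,308),p(285,480)],45);print("dial c, zero tip",D.round(1),np.degrees(np.arctan2(*(D[1]-D[0])[[1,0]])))
```

```text
[[ 55  22  18  24  24  20  20  20  26  23  25   6   8  12  26  24  24  25]
 [ 42  20  24  25  23  21  14  21  22  24  22   0   0  18  26  23  23  26]
 [ 27  16  22  23  18  14  19  21  25  19  16   3   5  17  26  26  28  26]
 [ 29  15  21  24  19  16  41  57  45  24  13   2  15  22  23  23  25  28]
 [ 33  19  26  20  16  26  86 119  78  28  11  10  17  25  31  22  21  27]
 [ 43  18  22  18  15  42 107 133  61  15   0   0  14  26  24  29  26  25]
 [ 52  19  20  15  18  54 109 128  46  15   0   1  17  25  25  22  23  24]
 [ 74  23  19  14  25  78 123 112  35  10   5   7  22  24  25  27  25  23]
 [ 91  44  18  13  24  81 126 101  32   3   0  16  19  28  30  25  24  23]
 [133  90  28  13  30  99 133  78  25   4   7  10  26  24  20  29  23  20]
 [145 127  56  15  40 106 130  56  19   4   0  16  25  25  19  22  18  31]
 [142 138 102  40  57 117 125  45  10   0   2  14  22  19  25  25  31  68]
 [141 142 132  87  77 117 110  35   4   0   5  20  23  23  33  56  86 117]
 [140 142 144 128 106 121 106  35  11  26  40  44  50  67  85 118 143 145]
 [141 140 142 142 142 145 128  50  40  84 100 100 
[... 522 characters left out ...]
42 140 141 140 142 142 138]
 [144 130 104 118 143 126  46  74 129 141 137 137 141 138 134 136 142 133]
 [141 119  99 140 144 119  37  92 145 134 109 118 142 130  96 113 145 139]
 [119 106 107 144 138  94  45 102 146 131  89 114 143 133 105 103 121  89]
 [ 93 110 126 139 126  83  71 117 146 132  92 119 131 105  70  38  41  33]
 [ 79  83  88  98  99 100 111 123 140 121  58  52  47  35  29  22  28  31]
 [ 80  82  80  77  77  72  62  58  61  41  25  24  28  26  30  35  39  37]
 [ 80  78  67  47  41  31  28  29  28  29  28  33  33  34  35  41  36  38]]
white [[518.1 227.2  77. ]
 [498.7 230.4  77. ]] 170.35522400695578
dial c, zero tip [[519.6 227.4  45. ]
 [473.9 235.4  45. ]] 170.05161021851902
```

Call:
jog_arm --targets '[{"delta_pos": [-0.5, 0, 6], "delta_rot": [0, 0, 0], "hand": 1}, {"delta_pos": [-1, 0, 12], "delta_rot": [0, 0, 0], "hand": 1}, {"delta_pos": [-1.5, 1, 18], "delta_rot": [0, 0, 0], "hand": 1}, {"delta_pos": [-2, 3, 23], "delta_rot": [0, 0.6, 0], "hand": 1}, {"delta_pos": [-2.6, 5, 28.2], "delta_rot": [0, 0.6, 0], "hand": 1}]'

```text
t: 6.02
tcp_pos: [455.4, -344.9, 130.4]
tool_rot: [-0.23, -2.107, 2.109]
wrist_force: [1.6, 0.2, 0.2]
opening: 1.002
```

Run:
```python
from rig import *;from h import *
t=np.load("top0.npz"); g=cv2.cvtColor(t["color"],cv2.COLOR_BGR2GRAY)
def arm(lo,hi,r0,r1):
    out=[]
    for r in range(r0,r1):
        x=np.arange(lo,hi); w=np.clip(90-g[r,lo:hi].astype(float),0,None)
        out.append(((w*x).sum()/w.sum(),r))
    return plane(t,out,22)[:,:2]
L=arm(409,425,182,262); Rr=arm(426,460,192,262)
L2=arm(409,425,212,262); R2=arm(426,460,212,262)
for nm,A,B in (("all",L,Rr),("grip",L2,R2)):
    la=cv2.fitLine(A.astype(np.float32),cv2.DIST_HUBER,0,.01,.01).ravel(); lb=cv2.fitLine(B.astype(np.float32),cv2.DIST_HUBER,0,.01,.01).ravel()
    da=la[:2]*np.sign(la[0]); db=lb[:2]*np.sign(lb[0]); d=(da+db);d/=np.linalg.norm(d); n=np.array([-d[1],d[0]])
    print(nm,"yaw",np.degrees(np.arctan2(d[1],d[0])))
    for s_ in (430,455,470,530):
        # point on each line where projection onto d equals same
        c0=np.array([s_,-345-(s_-455)*.22])
        pa=la[2:]+da*(((c0-la[2:])@d)/(da@d)); pb=lb[2:]+db*(((c0-lb[2:])@d)/(db@d)); print((pa+pb)/2,np.linalg.norm(pa-pb))
s=state();goal(s,[455,-345,13],-102.4)
d=get_image('scene');cv2.imwrite('pics/s3.png',d['color']);crop(d['color'],110,110,160,110,5,'pics/c10.png')
```

```text
all yaw -12.358131
[ 430.12485369 -338.93014833] 46.6663053071053
[ 455.12956629 -344.40863906] 50.03954106263331
[ 470.13239384 -347.6957335 ] 52.06348251595009
[ 530.14370407 -360.84411126] 60.15924832921732
grip yaw -12.3752365
[ 430.12764047 -338.91825837] 47.08123639560817
[ 455.13072176 -344.40421483] 50.11790130605625
[ 470.13257052 -347.69578871] 51.93990025232515
[ 530.1399656  -360.86208421] 59.22789603740075
t 6.03 pos [ 455.4 -344.9  130.4] yaw -102.4 F [1.6 0.2 0.2] op 1.002
dp cm [6.000e-02 1.174e+01 1.000e-02] dr [-0.   0.  -0.1]
```

View pics/c10.png

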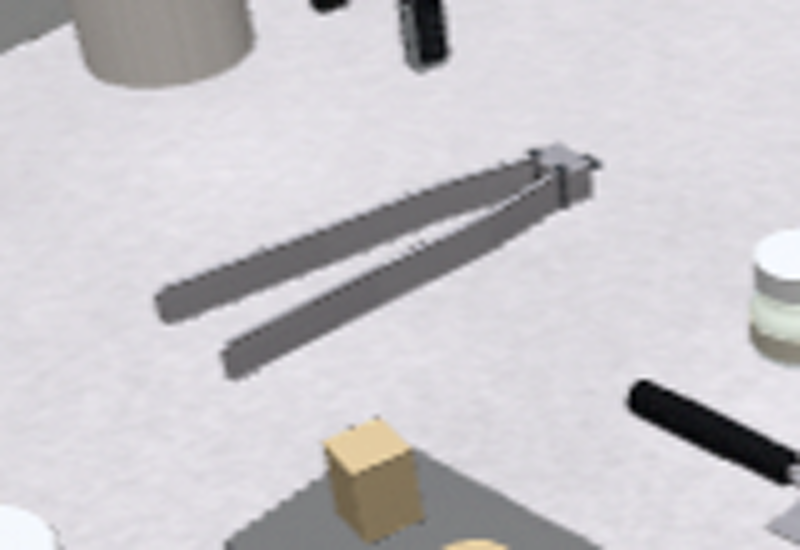

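Call:
jog_arm --targets '[{"delta_pos": [0, 5, 0], "delta_rot": [0, 0, 0], "hand": 1}, {"delta_pos": [0, 9, 0], "delta_rot": [0, 0, 0], "hand": 1}, {"delta_pos": [0, 11.5, 0], "delta_rot": [0, 0, 0], "hand": 1}, {"delta_pos": [0, 11.7, 0], "delta_rot": [0, 0, 0], "hand": 0.5}, {"delta_pos": [0, 11.7, 0], "delta_rot": [0, 0, 0], "hand": 0.3}]'

```text
t: 6.7
tcp_pos: [456.4, -343.4, 14.8]
tool_rot: [-0.229, -2.107, 2.11]
wrist_force: [-0.6, -1.0, 0.5]
opening: 0.653
```

Call:
jog_arm --targets '[{"delta_pos": [0, 0, 0], "delta_rot": [0, 0, 0], "hand": 0.2}, {"delta_pos": [0, 0, 0], "delta_rot": [0, 0, 0], "hand": 0.15}, {"delta_pos": [0, 0, 0], "delta_rot": [0, 0, 0], "hand": 0.15}]'

```text
t: 7.08
tcp_pos: [457.0, -343.6, 16.0]
tool_rot: [-0.232, -2.107, 2.111]
wrist_force: [-0.7, -0.6, 5.4]
opening: 0.581
```

Run:
```python
from rig import *;from h import *
s=state();goal(s,[455,-345,113],-102.4)
d=get_image('scene');crop(d['color'],110,110,160,110,5,'pics/c11.png')
```

```text
t 7.08 pos [ 457.  -343.6   16. ] yaw -102.3 F [-0.7 -0.6  5.4] op 0.581
dp cm [ 0.13 -9.7   0.19] dr [-0.1  0.1 -0.2]
```

View pics/c11.png

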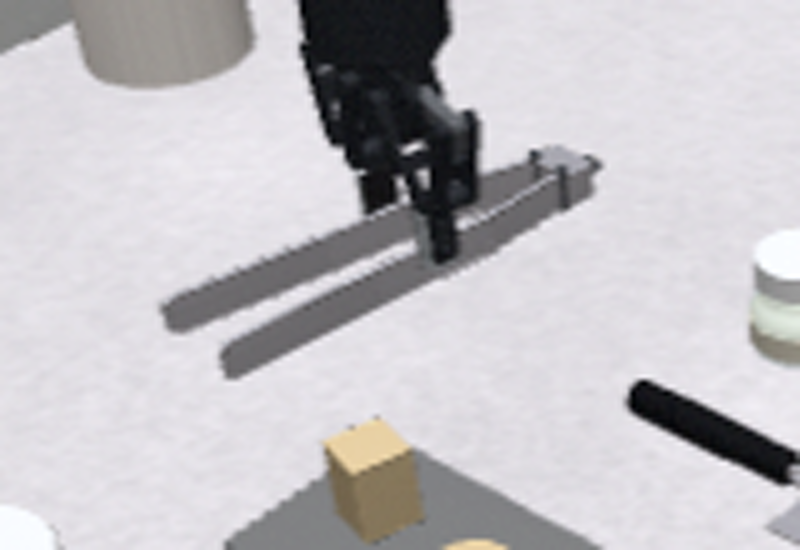

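Call:
jog_arm --targets '[{"delta_pos": [0, -1, 0], "delta_rot": [0, 0, 0], "hand": 0.15}, {"delta_pos": [0, -3, 0], "delta_rot": [0, 0, 0], "hand": 0.15}, {"delta_pos": [0, -6, 0], "delta_rot": [0, 0, 0], "hand": 0.15}, {"delta_pos": [0, -9, 0], "delta_rot": [0, 0, 0], "hand": 0.15}, {"delta_pos": [0, -12, 0], "delta_rot": [0, 0, 0], "hand": 0.15}]'

```text
t: 7.75
tcp_pos: [455.7, -342.5, 134.9]
tool_rot: [-0.228, -2.108, 2.108]
wrist_force: [-0.2, -0.7, -1.0]
opening: 0.576
```

Run:
```python
from rig import *;from h import *
s=state();goal(s,[455,-345,113],-102.4)
d=get_image('scene');crop(d['color'],90,60,200,150,4,'pics/c12.png');np.savez('s4.npz',**d)
d=get_image('top');crop(d['color'],360,150,200,150,4,'pics/c13.png');np.savez('t4.npz',**d)
```

```text
t 7.75 pos [ 455.7 -342.5  134.9] yaw -102.3 F [-0.2 -0.7 -1. ] op 0.576
dp cm [0.02 2.19 0.26] dr [ 0.   0.1 -0. ]
```

View pics/c12.png

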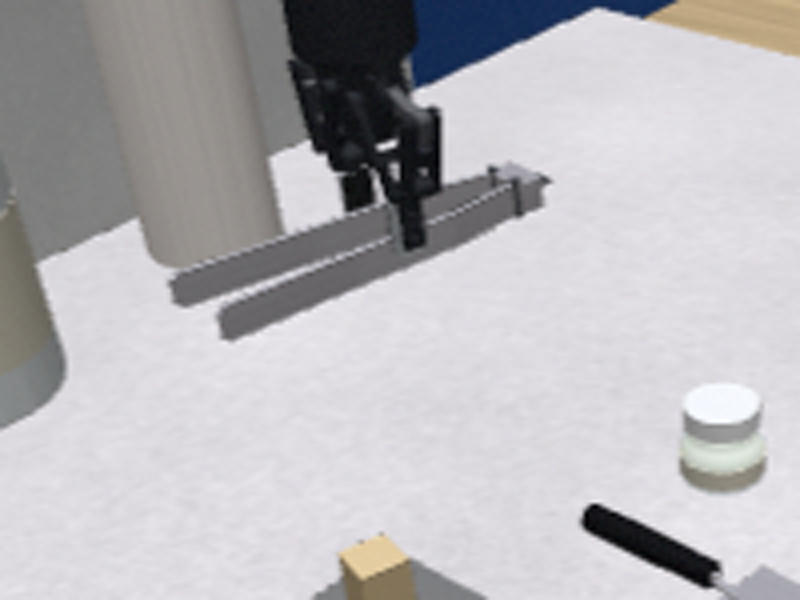

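View pics/c13.png

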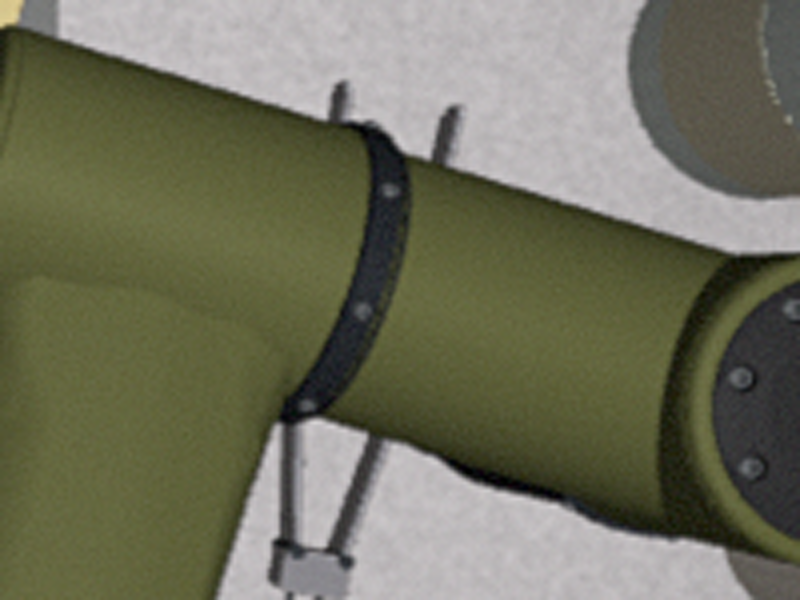

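```bash
cat >> h.py <<'E'
def tri(d1,u1,d2,u2):
    Ps=[];
    for d in (d1,d2):
        K,R,t=cam(d); Ps.append(K@np.c_[R,t])
    X=cv2.triangulatePoints(Ps[0],Ps[1],np.array(u1,float).reshape(2,1),np.array(u2,float).reshape(2,1)).ravel(); X=X[:3]/X[3]
    return X,np.linalg.norm(proj(d1,X)[0]-u1),np.linalg.norm(proj(d2,X)[0]-u2)
def depthpt(d,u,v):
    K,R,t=cam(d); z=d["z_map"][int(v),int(u)]; p=np.linalg.inv(K)@[u,v,1]*z; return R.T@(p-t)
E
python3 - <<'E'
from h import *
t=np.load("t4.npz"); s=np.load("s4.npz")
T=lambda u,v:(360+u/4-.37,150+v/4-.37); S=lambda u,v:(90+u/4-.37,60+v/4-.37)
for n,a,b in (("far/right tip",T(455,107),S(174,280)),("left tip",T(342,83),S(222,312)),("block",T(312,570),S(515,178))):
    print(n,[np.round(x,1) for x in tri(t,a,s,b)])
print("depth block",depthpt(t,438,292).round(1), depthpt(t,436,290).round(1))
for (u,v) in ((445,173),(445,175),(473,179),(472,182),(471,186)): print(depthpt(t,u,v).round(1))
for (u,v) in ((150,140),(160,137),(170,133),(200,118),(210,113),(140,131),(160,124)): print("s",depthpt(s,u,v).round(1))
E
```

```text
far/right tip [array([ 581.6, -398.3,  141.1]), np.float64(0.5), np.float64(0.6)]
left tip [array([ 593. , -341.4,  142.3]), np.float64(0.5), np.float64(0.6)]
block [array([ 353.8, -324.8,  139.1]), np.float64(0.5), np.float64(0.5)]
depth block [ 355.9 -323.   148.3] [ 359.3 -320.3  144.8]
[ 588.9 -343.1  138.6]
[ 584.8 -342.5  140. ]
[ 576.9 -397.3  143.1]
[ 571.3 -396.7  139.7]
[ 563.  -393.2  142.9]
s [ 582.  -338.3  131.5]
s [ 556.3 -332.7  129.4]
s [ 525.9 -331.   127. ]
s [ 435.  -315.   134.1]
s [ 399.8 -312.3  134.7]
s [ 567.9 -389.8  133.5]
s [ 514.  -378.2  132.7]
```

Run:
```python
from rig import *;from h import *
t=np.load("top0.npz"); s0=np.load("scene0.npz")
S=lambda u,v:(130+u/4-.37,130+v/4-.37)
print(tri(t,(285.5,149.),s0,S(426,383)), proj(s0,[645.3,-29.3,65]),S(426,383))
goal(state(),[532.9,-41.1,140],-84)
```

```text
(array([645.62352735, -29.38457919,  62.66229774]), np.float64(0.016161240069239104), np.float64(0.026431091364090865)) [[236.15473807 224.44583655]] (236.13, 225.38)
t 7.85 pos [ 457.4 -343.7  138.3] yaw -102.3 F [ 0.1 -0.  -1. ] op 0.579
dp cm [ -0.92  -0.22 -31.17] dr [ -0.2 -18.3  -0.4]
```

Call:
jog_arm --targets '[{"delta_pos": [-0.1, 0, -4], "delta_rot": [0, -2, 0], "hand": 0.15}, {"delta_pos": [-0.3, 0, -9], "delta_rot": [0, -5, 0], "hand": 0.15}, {"delta_pos": [-0.4, 0, -14], "delta_rot": [0, -8, 0], "hand": 0.15}, {"delta_pos": [-0.6, 0, -19], "delta_rot": [0, -11, 0], "hand": 0.15}, {"delta_pos": [-0.7, 0, -24], "delta_rot": [0, -14, 0], "hand": 0.15}]'

```text
t: 8.48
tcp_pos: [513.8, -108.0, 133.0]
tool_rot: [-0.034, 2.207, -2.206]
wrist_force: [-0.0, -0.3, -0.5]
opening: 0.578
```

Call:
jog_arm --targets '[{"delta_pos": [1.0, 0, -4.5], "delta_rot": [0, -3, 0], "hand": 0.15}, {"delta_pos": [1.5, 0, -6.9], "delta_rot": [0, -4.3, 0], "hand": 0.15}, {"delta_pos": [1.5, 0, -6.9], "delta_rot": [0, -4.3, 0], "hand": 0.15}]'

```text
t: 8.85
tcp_pos: [496.5, -39.8, 133.1]
tool_rot: [-0.116, 2.167, -2.166]
wrist_force: [-0.2, -0.1, -1.2]
opening: 0.572
```

Run:
```python
from rig import *;from h import *
s=state();goal(s,[532.9,-41.1,110],-84)
d=get_image('scene');crop(d['color'],130,90,200,150,4,'pics/c14.png');np.savez('s5.npz',**d)
d=get_image('top');crop(d['color'],200,100,200,150,4,'pics/c15.png');np.savez('t5.npz',**d)
```

```text
t 8.85 pos [496.5 -39.8 133.1] yaw -83.9 F [-0.2 -0.1 -1.2] op 0.572
dp cm [-3.6   2.31  0.52] dr [0.  0.1 0. ]
```

View pics/c14.png

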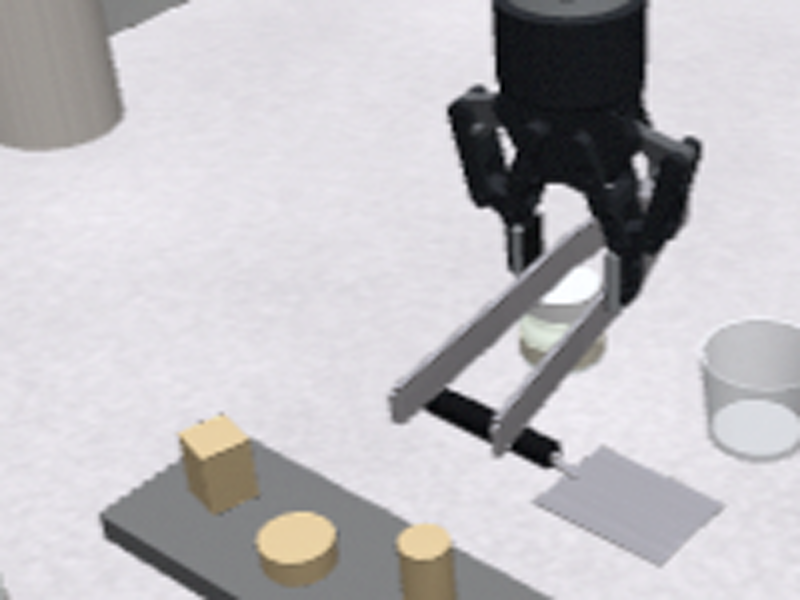

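View pics/c15.png

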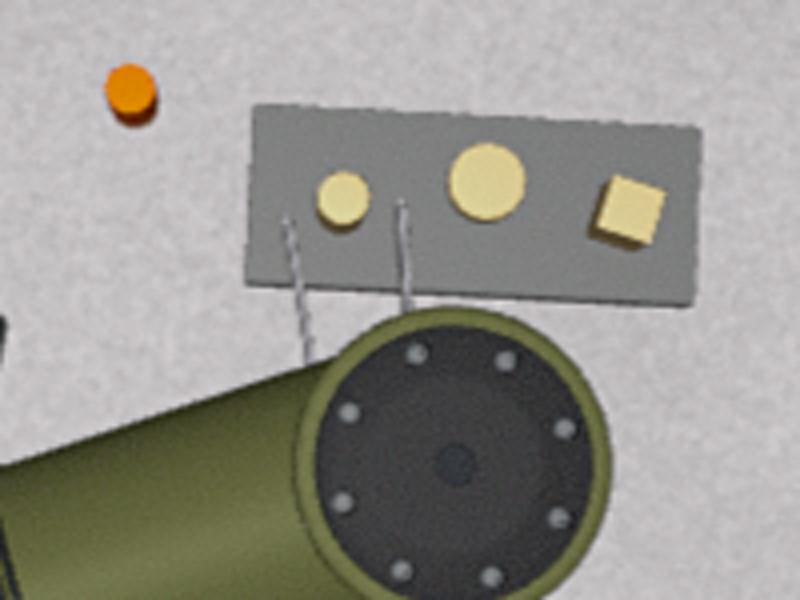

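Call:
jog_arm --targets '[{"delta_pos": [-1.8, 0, 0.3], "delta_rot": [0, 0, 0], "hand": 0.15}, {"delta_pos": [-3.6, 0.6, 0.4], "delta_rot": [0, 0, 0], "hand": 0.15}, {"delta_pos": [-3.6, 1.2, 0.4], "delta_rot": [0, 0, 0], "hand": 0.15}, {"delta_pos": [-3.6, 1.8, 0.4], "delta_rot": [0, 0, 0], "hand": 0.15}, {"delta_pos": [-3.6, 1.8, 0.4], "delta_rot": [0, 0, 0], "hand": 0.15}]'

```text
t: 9.57
tcp_pos: [532.4, -41.9, 114.7]
tool_rot: [-0.114, 2.169, -2.169]
wrist_force: [-0.5, -1.2, -0.3]
opening: 0.577
```

Run:
```python
from rig import *;from h import *
s=state();goal(s,[532.9,-41.1,54],-84)
d=get_image('scene');crop(d['color'],150,110,160,150,4,'pics/c16.png');np.savez('s6.npz',**d)
d=get_image('top');crop(d['color'],240,110,100,75,8,'pics/c17.png');np.savez('t6.npz',**d)
```

```text
t 9.57 pos [532.4 -41.9 114.7] yaw -84.1 F [-0.5 -1.2 -0.3] op 0.577
dp cm [-0.06  6.07 -0.08] dr [-0.  -0.1  0.1]
```

View pics/c16.png

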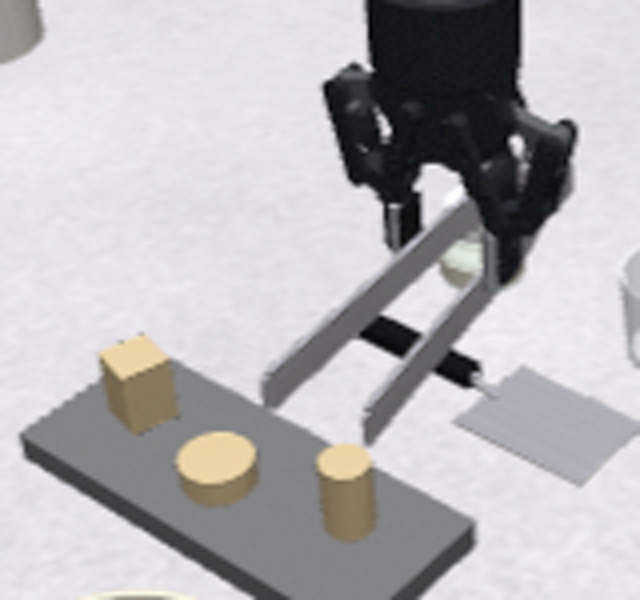

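View pics/c17.png

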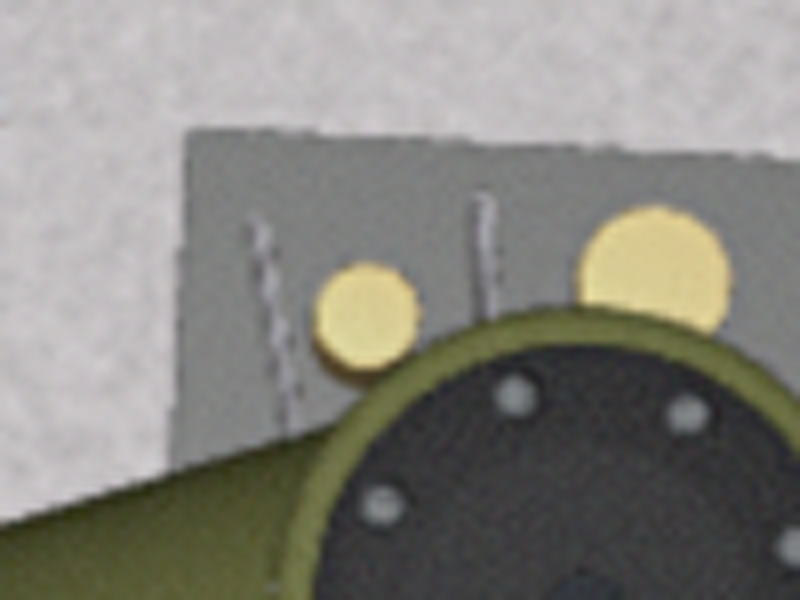

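Run:
```python
from h import *
t=np.load("t6.npz"); s=np.load("s6.npz")
T=lambda u,v:(240+u/8-.44,110+v/8-.44); S=lambda u,v:(150+u/4-.37,110+v/4-.37)
a=plane(t,[T(257,218),T(483,196)],121);print(a)
for n,u,v in (("L",T(257,218),S(367,410)),("R",T(483,196),S(266,383))): print(n,[np.round(x,1) for x in tri(t,u,s,v)])
m=a.mean(0)-20*np.array([np.cos(.1),np.sin(.1),0]);print("jaw mid",m)
```

```text
[[660.98881858   0.83250028 121.        ]
 [667.10823427 -55.8462494  121.        ]]
L [array([660.7,   0.9, 122.5]), np.float64(0.1), np.float64(0.1)]
R [array([667.7, -56.1, 117.6]), np.float64(0.0), np.float64(0.0)]
jaw mid [644.14844312 -29.50354289 121.        ]
```

Call:
jog_arm --targets '[{"delta_pos": [-0.1, 1.5, 0], "delta_rot": [0, 0, 0], "hand": 0.15}, {"delta_pos": [-0.1, 3, 0], "delta_rot": [0, 0, 0], "hand": 0.15}, {"delta_pos": [-0.1, 4.5, 0], "delta_rot": [0, 0, 0], "hand": 0.15}, {"delta_pos": [-0.1, 6, 0], "delta_rot": [0, 0, 0], "hand": 0.15}, {"delta_pos": [-0.1, 6, 0], "delta_rot": [0, 0, 0], "hand": 0.15}]'

```text
t: 10.3
tcp_pos: [533.1, -41.6, 53.4]
tool_rot: [-0.116, 2.169, -2.17]
wrist_force: [-0.1, 0.0, -1.6]
opening: 0.582
```

Run:
```python
from rig import *;from h import *
s=state();goal(s,[532.9,-41.1,54],-84)
d=get_image('scene');crop(d['color'],150,110,160,150,4,'pics/c18.png');np.savez('s7.npz',**d)
d=get_image('top');crop(d['color'],240,110,100,75,8,'pics/c19.png');np.savez('t7.npz',**d)
```

```text
t 10.3 pos [533.1 -41.6  53.4] yaw -84.1 F [-0.1  0.  -1.6] op 0.582
dp cm [ 0.01 -0.06 -0.05] dr [-0.  -0.1  0.2]
```

View pics/c18.png

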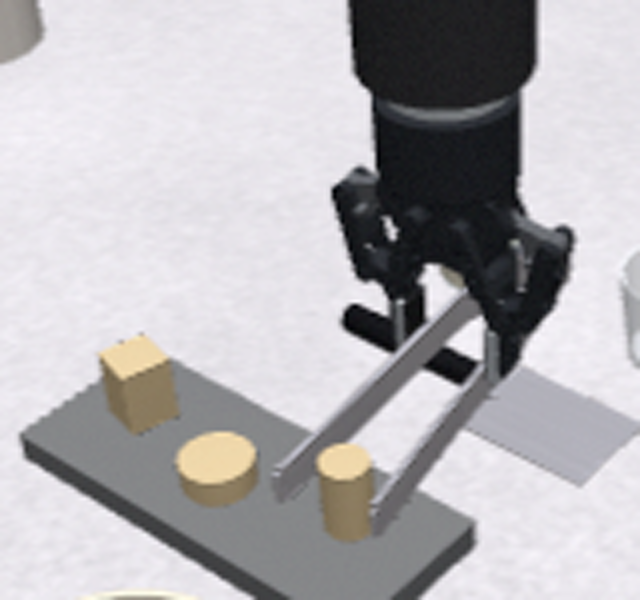

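View pics/c19.png

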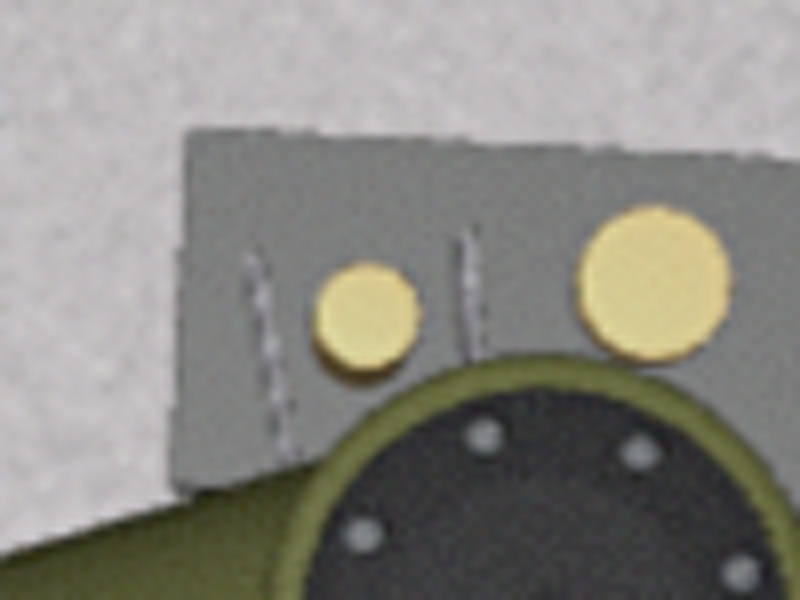

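Call:
jog_arm --targets '[{"delta_pos": [0, 0, 0], "delta_rot": [0, 0, 0], "hand": 0.1}, {"delta_pos": [0, 0, 0], "delta_rot": [0, 0, 0], "hand": 0.04}, {"delta_pos": [0, 0, 0], "delta_rot": [0, 0, 0], "hand": -0.02}, {"delta_pos": [0, 0, 0], "delta_rot": [0, 0, 0], "hand": -0.08}, {"delta_pos": [0, 0, 0], "delta_rot": [0, 0, 0], "hand": -0.14}]'

```text
t: 11.02
tcp_pos: [534.2, -41.4, 55.4]
tool_rot: [-0.113, 2.168, -2.168]
wrist_force: [-0.8, 0.3, -0.0]
opening: 0.441
```

Call:
jog_arm --targets '[{"delta_pos": [0, 0, 0], "delta_rot": [0, 0, 0], "hand": -0.2}, {"delta_pos": [0, 0, 0], "delta_rot": [0, 0, 0], "hand": -0.3}, {"delta_pos": [0, 0, 0], "delta_rot": [0, 0, 0], "hand": -0.4}, {"delta_pos": [0, 0, 0], "delta_rot": [0, 0, 0], "hand": -0.4}]'

```text
t: 11.52
tcp_pos: [534.2, -41.4, 55.4]
tool_rot: [-0.113, 2.168, -2.168]
wrist_force: [-0.2, 0.6, -0.2]
opening: 0.429
```

Run:
```python
from rig import *;from h import *
s=state();goal(s,[532.9,-41.1,54],-84)
d=get_image('scene');crop(d['color'],150,110,160,150,4,'pics/c20.png');np.savez('s8.npz',**d)
d=get_image('top');crop(d['color'],240,110,100,75,8,'pics/c21.png');np.savez('t8.npz',**d)
```

```text
t 11.53 pos [534.2 -41.4  55.4] yaw -84.0 F [-0.2  0.6 -0.2] op 0.429
dp cm [ 0.12  0.14 -0.04] dr [-0. -0. -0.]
```

View pics/c20.png

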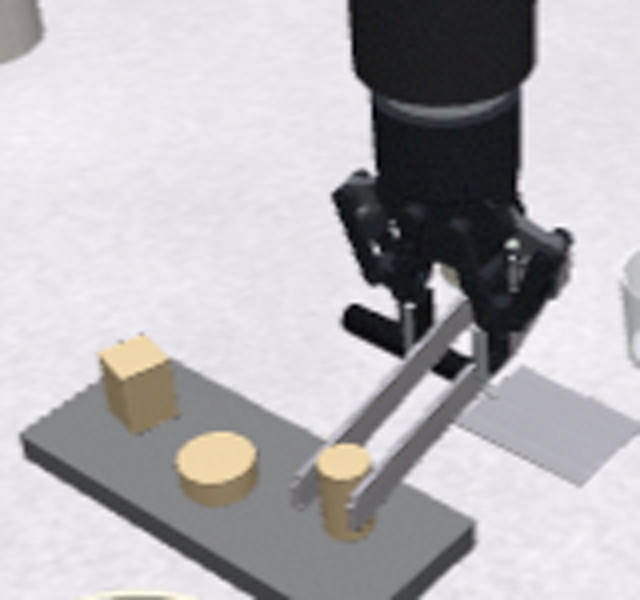

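View pics/c21.png

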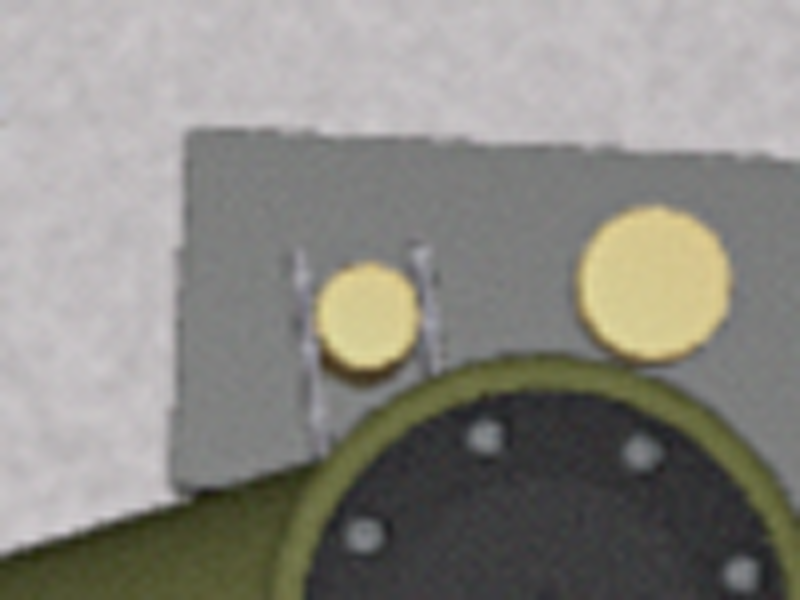

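Call:
jog_arm --targets '[{"delta_pos": [0, -0.8, 0], "delta_rot": [0, 0, 0], "hand": -0.4}, {"delta_pos": [0, -2, 0], "delta_rot": [0, 0, 0], "hand": -0.4}, {"delta_pos": [0, -4, 0], "delta_rot": [0, 0, 0], "hand": -0.4}, {"delta_pos": [0, -6, 0], "delta_rot": [0, 0, 0], "hand": -0.4}, {"delta_pos": [0, -8, 0], "delta_rot": [0, 0, 0], "hand": -0.4}]'

```text
t: 12.25
tcp_pos: [534.2, -41.5, 137.0]
tool_rot: [-0.112, 2.168, -2.168]
wrist_force: [0.7, 0.3, -2.2]
opening: 0.432
```

Call:
jog_arm --targets '[{"delta_pos": [0, -2, 0], "delta_rot": [0, 0, 0], "hand": -0.4}, {"delta_pos": [0, -3.5, 0], "delta_rot": [0, 0, 0], "hand": -0.4}, {"delta_pos": [0, -4, 0], "delta_rot": [0, 0, 0], "hand": -0.4}]'

```text
t: 12.62
tcp_pos: [534.5, -41.4, 176.6]
tool_rot: [-0.111, 2.167, -2.167]
wrist_force: [-1.4, 0.8, -0.9]
opening: 0.431
```

Run:
```python
from rig import *;from h import *
s=state();goal(s,[449.4,317.7,175],-60)
d=get_image('scene');crop(d['color'],150,80,160,150,4,'pics/c22.png');np.savez('s9.npz',**d)
```

```text
t 12.62 pos [534.5 -41.4 176.6] yaw -84.0 F [-1.4  0.8 -0.9] op 0.431
dp cm [  4.74   0.15 -36.6 ] dr [ -0.  -24.   -0.1]
```

View pics/c22.png

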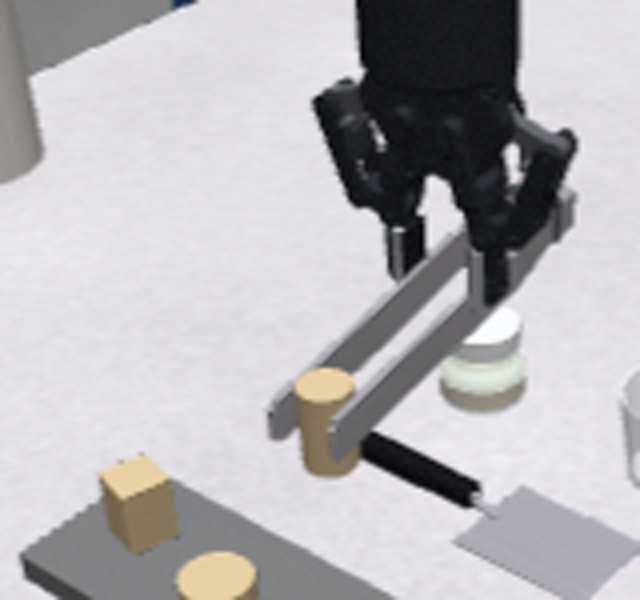

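Call:
jog_arm --targets '[{"delta_pos": [0.2, 0, -2], "delta_rot": [0, -1, 0], "hand": -0.4}, {"delta_pos": [0.6, 0, -5], "delta_rot": [0, -3, 0], "hand": -0.4}, {"delta_pos": [1.2, 0, -9], "delta_rot": [0, -6, 0], "hand": -0.4}, {"delta_pos": [1.7, 0, -13], "delta_rot": [0, -9, 0], "hand": -0.4}, {"delta_pos": [2.2, 0, -17], "delta_rot": [0, -12, 0], "hand": -0.4}]'

```text
t: 13.3
tcp_pos: [493.8, 126.4, 174.4]
tool_rot: [-0.327, 2.052, -2.052]
wrist_force: [0.1, 1.2, -1.0]
opening: 0.431
```

Run:
```python
from rig import *;from h import *
s=state();goal(s,[449.4,317.7,175],-60)
```

```text
t 13.3 pos [493.8 126.4 174.4] yaw -72.0 F [ 0.1  1.2 -1. ] op 0.431
dp cm [ -1.7   -0.07 -19.56] dr [ -0.  -12.    0.1]
```

Call:
jog_arm --targets '[{"delta_pos": [-0.4, 0, -4.5], "delta_rot": [0, -3, 0], "hand": -0.4}, {"delta_pos": [-0.8, 0, -9], "delta_rot": [0, -6, 0], "hand": -0.4}, {"delta_pos": [-1.2, 0, -13.5], "delta_rot": [0, -9, 0], "hand": -0.4}, {"delta_pos": [-1.5, 0, -17], "delta_rot": [0, -11, 0], "hand": -0.4}, {"delta_pos": [-1.7, 0, -19.5], "delta_rot": [0, -12, 0], "hand": -0.4}]'

```text
t: 13.92
tcp_pos: [449.9, 317.3, 174.3]
tool_rot: [-0.518, 1.926, -1.928]
wrist_force: [-0.8, 0.1, -1.5]
opening: 0.433
```

Call:
jog_arm --targets '[{"delta_pos": [0, 0, 0], "delta_rot": [0, 0, 0], "hand": -0.4}, {"delta_pos": [0, 0, 0], "delta_rot": [0, 0, 0], "hand": -0.4}]'

```text
t: 14.18
tcp_pos: [450.8, 315.6, 175.0]
tool_rot: [-0.516, 1.927, -1.929]
wrist_force: [-0.4, 0.0, -0.9]
opening: 0.429
```

Run:
```python
from rig import *;from h import *
s=state();goal(s,[449.4,317.7,175],-60)
d=get_image('scene');crop(d['color'],320,100,200,150,4,'pics/c24.png');cv2.imwrite('pics/s10.png',d['color']);np.savez('s10.npz',**d)
d=get_image('top');cv2.imwrite('pics/t10.png',cv2.convertScaleAbs(d['color'],alpha=1.4));np.savez('t10.npz',**d);crop(d['color'],0,80,220,180,3.3,'pics/c25.png')
```

```text
t 14.18 pos [450.8 315.6 175. ] yaw -60.1 F [-0.4  0.  -0.9] op 0.429
dp cm [ 0.02  0.   -0.26] dr [-0.  -0.1  0. ]
```

View pics/c24.png

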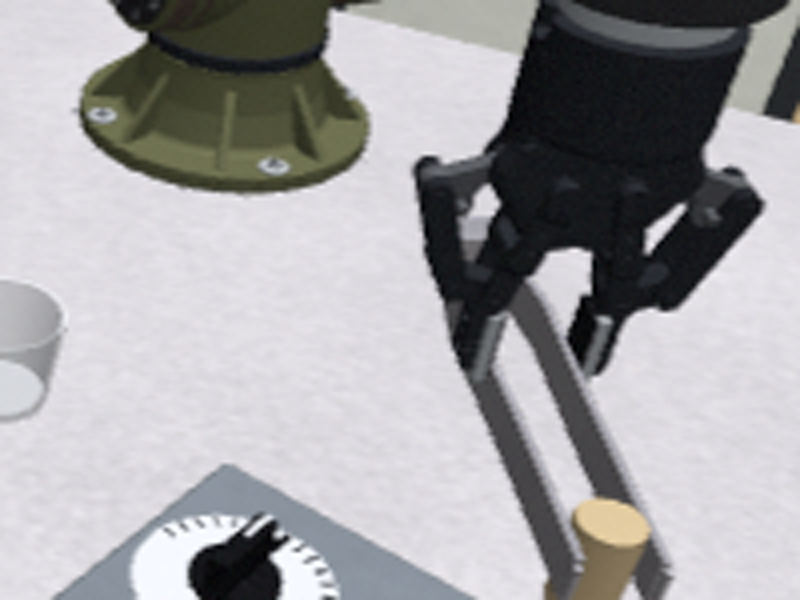

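View pics/t10.png

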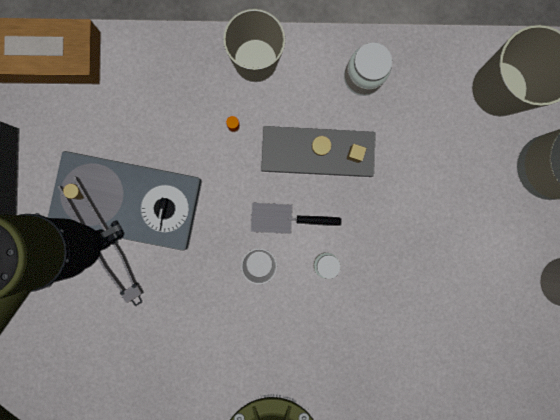

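View pics/c25.png

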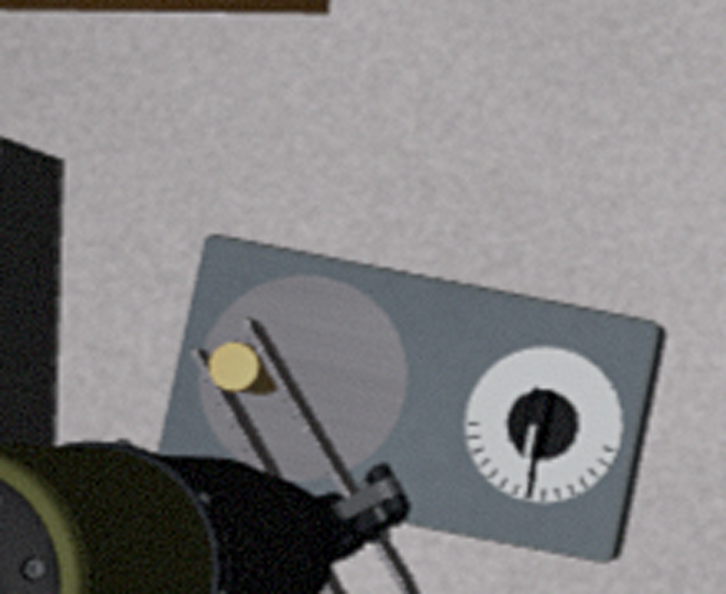

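Run:
```python
from rig import *;from h import *
t=np.load("t10.npz"); s=np.load("s10.npz")
u=(235/3.3-.35,80+366/3.3-.35); v=(320+612/4-.37,100+524/4-.37)
print("tri top",tri(t,u,s,v),plane(t,u,185))
crop(s['color'],440,205,60,70,8,'pics/c26.png')
hsv=cv2.cvtColor(s['color'],cv2.COLOR_BGR2HSV)
for y in range(228,260,4): print(y,depthpt(s,472,y).round(1))
st=state();print(st["qvel"].round(4))
```

```text
tri top (array([546.61508314, 372.26774901, 180.77528769]), np.float64(0.1791799089102278), np.float64(0.32461517170076826)) [[546.42519094 370.32497136 185.        ]]
228 [545.  370.4 184.2]
232 [555.6 372.7 185. ]
236 [561.8 374.9 182.7]
240 [561.3 377.1 175. ]
244 [560.6 379.2 167.1]
248 [559.1 381.3 158.4]
252 [555.7 383.5 148. ]
256 [394.7 386.7   1.7]
[-0.0024 -0.0039  0.0014  0.     -0.0004 -0.0012]
```

View pics/c26.png

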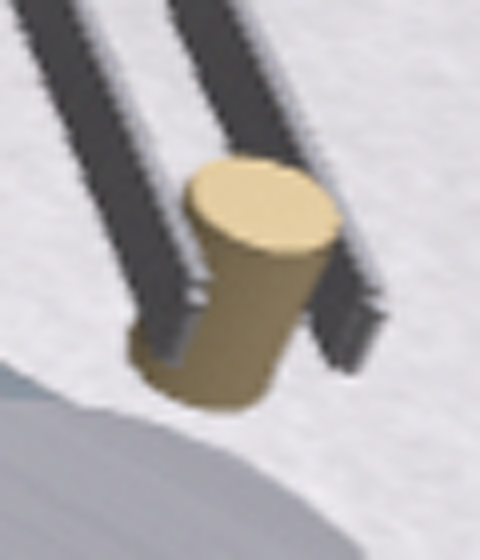

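View pics/s10.png

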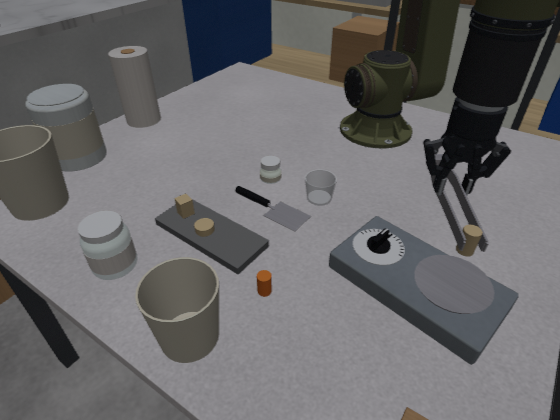

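Run:
```python
from h import *
s=np.load("s10.npz"); t=np.load("t10.npz")
p=proj(s,[[546.5,371,184],[546.5,371,139]]); q=(p-[440,205])*8+3.5; print(q)
# predicted upright silhouette in crop px
im=cv2.imread('pics/c26.png')
a=np.linspace(0,2*np.pi,80)
for z in (184,139):
    c=np.c_[546.5+14*np.cos(a),371+14*np.sin(a),np.full(80,z)]
    cv2.polylines(im,[np.int32((proj(s,c)-[440,205])*8+3.5)],True,(0,0,255),1)
cv2.imwrite('pics/c27.png',im)
crop(t['color'],50,165,60,50,10,'pics/c28.png')
```

```text
[[260.31842644 193.63572614]
 [193.00364344 358.35098555]]
```

View pics/c27.png

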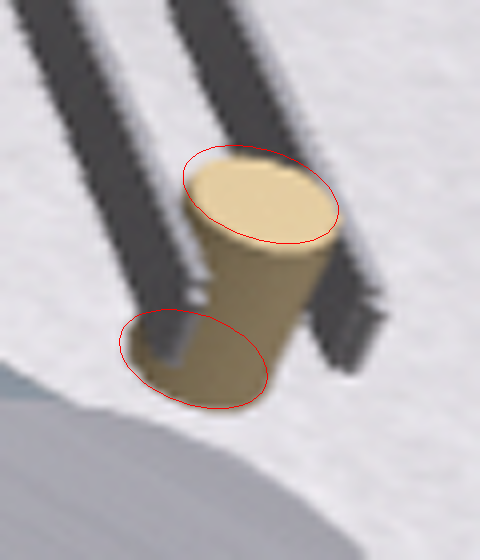

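View pics/c28.png

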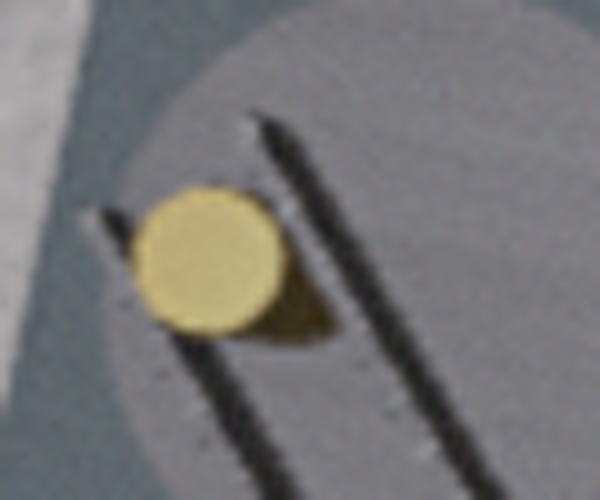

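Call:
jog_arm --targets '[{"delta_pos": [0, 0, 0], "delta_rot": [0, 0, 0], "hand": -0.4}, {"delta_pos": [0, 0, 0], "delta_rot": [0, 0, 0], "hand": -0.4}, {"delta_pos": [0, 0, 0], "delta_rot": [0, 0, 0], "hand": -0.4}, {"delta_pos": [0, 0, 0], "delta_rot": [0, 0, 0], "hand": -0.4}]'

```text
t: 14.78
tcp_pos: [450.7, 316.1, 175.3]
tool_rot: [-0.516, 1.927, -1.927]
wrist_force: [0.4, 1.5, -1.2]
opening: 0.432
```

Run:
```python
from rig import *;from h import *
a=np.load("s10.npz"); d=get_image('scene'); t=get_image('top'); b=np.load("t10.npz"); t0=np.load("top0.npz")
m=lambda i:cv2.inRange(cv2.cvtColor(i,cv2.COLOR_BGR2HSV),(12,60,60),(35,255,255))
def cen(i,x0,y0,x1,y1):
    M=cv2.moments(m(i)[y0:y1,x0:x1]);return round(M['m10']/M['m00']+x0,2),round(M['m01']/M['m00']+y0,2)
print("plug scene",cen(a['color'],450,215,500,262),cen(d['color'],450,215,500,262))
print("plug top",cen(b['color'],50,180,95,205),cen(t['color'],50,180,95,205))
df=cv2.absdiff(t['color'],t0['color'])[:, 210:].max(2); print("bench diff px>25",(df>25).sum()); n,l,st,c=cv2.connectedComponentsWithStats((df>25).astype(np.uint8)); print([(s.tolist(),(cc+[210,0]).round().tolist()) for s,cc in zip(st[1:],c[1:]) if s[4]>8])
s=state();print(s["t"],s["tcp_pos"],s["opening"])
```

```text
plug scene (470.53, 239.03) (471.09, 239.04)
plug top (70.4, 190.65) (69.93, 190.82)
bench diff px>25 1210
[([69, 143, 13, 16, 156], [285.0, 150.0]), ([199, 177, 48, 121, 1054], [427.0, 242.0])]
14.875 [450.67796074 316.12661429 175.26290616] 0.43006730682407335
```

```bash
python3 -c "
from rig import *
print(finish_job())"
```

```text
the job is handed in; nothing more can be done
None
```

The job is handed in: the scale's knob is at zero and the tongs hold the plug upright over the pan. It took about 15 s of robot time.

**What I did:** I turned the knob back counter-clockwise by about 71°. Then I picked up the tongs, closed them on the tall tan plug (not the orange lookalike) and carried it over the pan.

**Last checks:**
- **Knob:** the pointer measured 170.4° against 170.1° for the zero mark, so it is within about a degree. It still looked aligned in the final picture.
- **Plug:** it is roughly 7 cm above the pan and about 3 mm from the pan's centre (my estimate). It matches the outline of an upright plug in the scene camera to within a millimetre or two.
- **Stillness:** two pictures about 0.6 s apart showed the plug within half a pixel, with the gripper opening steady at 0.43.
- **Bench:** comparing the top view with the first picture, outside the scale area, only the plug and tongs have left their places.

**What went wrong or disagreed:**
- Two early move calls were refused for a missing field, with no effect.
- One sideways move of the held tongs had a wrong sign. I corrected it in the air, and it touched nothing.
- Turning the knob put up to about 15 N of sideways force on the gripper.
- The two cameras disagreed by a few millimetres on the plug's top height, about 181 to 185 mm.

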